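# Wiggle-test three clipped filters and pull the slack one

## Task

One of the three spring clips in the filter rack has gone slack. Going from the left filter to the middle to the right one (as seen from the robot), take each by its white tab and gently rock it fore and aft (towards and away from the robot, square to the glass) to feel whether it is held firmly; then lift the filter out of the slack clip and stand it upright, foot fully down, in the slot of the red stand. Do not force or pull up the firmly held ones, do not drop any glass, and leave everything else alone.

Things in the scene. Friction and masses are not known exactly. Their poses are not given: they have to be found in the camera images.
- rack: Fixed aluminium rack, base plate 125 (x) x 300 (y) x 12 mm, with three spring clips at y = +100 (robot's left), 0, -100 mm. Each pinches a filter's foot along x between a rigid dark cheek (+x side) and a sprung steel jaw (-x side), both 30 mm tall. Spring housings reach x = -64 mm, 40 mm up. Origin: underside, in the pinching plane. Yaw up to 0.35 rad either way.
- clip_1 (a point): Floor of the left clip, where the foot stands, 12 mm above the table. One clip of the three, any of them, is slack (pinches with about 1 N, the others about 20 N); all look alike.
- clip_2 (a point): Floor of the middle clip. Rocking a filter 3.5 mm at its tab along the rack's x meets about 6 to 9 N each way in a firm clip, 1 to 3 N in the slack one (friction at the gripping pads included). A compliant arm moves the tab less than commanded.
- clip_3 (a point): Floor of the right clip. Rocking the tab 3 to 4 mm each way, or to about 6 N, is a good wiggle; over about 12 N at the tab can overload the glass (over 50 N between filter and rack is forcing).
- filter_1: The left filter (robot's view), 113 mm tall, 70 g, upright in its clip. Origin: centre of the foot's underside; x, y as the rack's, z up. Foot 6 (x) x 30 (y) x 34 (z) mm, lower 28 mm in the clip. Green glass disc in a black ring above, facing x, 59 mm across, 7 thick, centre 60 up. White tab on top, 85 to 113 mm up. Pulled straight up; 35 mm clears the clip, 135 mm the other filters.
- filter_2: The middle filter, same as the left one.
- filter_3: The right filter, same as the left one.
- filter_1_tab (a point): Centre line of the left filter's white grip tab, 103 mm above the foot's underside. Tab 10 (x) x 16 (y) x 28 (z) mm, 85 to 113 mm up; best pinched across y, fingertips no lower than 84 mm up.
- filter_2_tab (a point): Centre line of the middle filter's white grip tab, 103 mm above the foot's underside. Tab 10 (x) x 16 (y) x 28 (z) mm, 85 to 113 mm up; best pinched across y, fingertips no lower than 84 mm up.
- filter_3_tab (a point): Centre line of the right filter's white grip tab, 103 mm above the foot's underside. Tab 10 (x) x 16 (y) x 28 (z) mm, 85 to 113 mm up; best pinched across y, fingertips no lower than 84 mm up.
- stand: Fixed red reject stand, a block 70 (x) x 90 (y) x 32 (z) mm with one slot for a filter's foot, on the left or on the right of the rack. Origin: centre of the underside, z up.
- stand_slot (a point): Centre of the slot's mouth, on the stand's top (32 mm up). The slot is 10 mm wide (stand's x), 38 mm long (stand's y), 22 mm deep, lightly chamfered, floor 10 mm above the table. A filter's foot fits with its 30 mm side along the slot, either way round.
- mirror_mount: Loose matte black mirror mount, 45 x 60 x 67 mm, on the side of the rack where the red stand is not. Leave it alone. Origin: underside centre.
- spacer_tube: Loose brass tube standing upright, 30 mm across, 45 mm tall. Leave it alone. Origin: underside centre.
- align_disc: Loose yellow plastic disc lying flat, 50 mm across, 8 mm thick. Leave it alone. Origin: underside centre.
- photodiode: Loose gold-tinted round photodiode housing, 38 mm across, 39 mm tall. Leave it alone. Origin: underside centre.
- driver: Loose screwdriver lying flat, 160 mm long. Leave it alone. Origin: underside centre.
- post_holder: Loose post holder, dark steel foot 56 mm across, 78 mm tall. Leave it alone. Origin: underside centre.

How it is judged:
By the outcome, as a careful person would: the job done as asked, in the order asked, and still so for the second after the job is handed in, with the robot touching nothing.
It also fails if it takes over 70 s, if anything falls off the work surface, if the arm or the gripper's body presses on something with over 40 N, if the wrist force passes 120 N, or if a joint passes its speed limit or range.

## Robot

A 7-joint arm with a two-finger parallel gripper is mounted at the origin on the work surface. World frame = base frame: x ahead of the robot, y to its left, z up, the work surface at z = 0. Lengths are in m, angles in rad, forces in N, time in s.
With the tool pointing down it reaches from about 0.425 to 0.875 m from the base axis. Payload 9.9 kg.
Tool frame: the origin (TCP) lies on the mounting face of the last link; the fingertips stand 173 mm ahead of it and the grasp point (between the pads) lies 155 mm ahead of it; z points along the fingers, y is the line along which they close (so a half turn about z gives the same grasp; the last joint's range is limited). The gripper opens to 85 mm and grips with 20 to 120 N. Pads are 22 mm wide; open, the fingers measure 114 mm over their backs; the gripper's body (76 mm by 85 mm) begins 54 mm behind the grasp point. The pads swing forward as they close: fully open they stand 13 mm farther back than shut.
Start: joints at [1.223, 0.576, 0.025, 1.437, -0.015, 1.129, -0.057], TCP at [0.176, -0.652, 0.405] pointing down, gripper open.
Joint ranges: [-2.76, 2.76], [-0.34, 2.15], [-1.52, 1.57], [0.19, 2.46], [-1.09, 4.23], [0.17, 1.99], [-2.82, 2.82]. Speed limits (rad/s): [2.22, 2.22, 3.01, 3.01, 3.14, 3.14, 3.14].

## Interface

Orientations are given as a 3x3 rotation matrix whose columns are the frame's x, y, z axes.
In Python, from station import observe, vision, ticket, spotter gives the robot as it stands.
- The arm moves only by the tool servo_tool, never from a script. Its argument "plan" is a list that holds one entry, the list of rows, each a list of 5 numbers: the shift along the tool's x, y, z in mm, then the turn about the tool's z in degrees, then the finger opening in mm, from 0 to 85.4. A call has 1 to 20 rows; each row shifts and turns the commanded pose from where the row before left it, along the tool's axes as they then stand; what a row does not reach is not made up. A row lasts 1/8 s, in which the tool goes at most 62.5 mm and 10.7 degrees, less where a joint would pass 70% of its speed; a pose out of reach is approached as far as the arm can. A call is refused whole if a number of a shift passes 62.5 or a number of a turn 10.7, either way. A call with a gripper value outside its range is refused whole. The fingers move at their own pace and stop on an object; "force" is the grip in N (left out, the last holds). Time passes only in rows, so rows that do not move let the fingers close. It gives the time, the measured TCP pose, the force, the opening and the grip force at its end, in the units of the state.
- observe(): the state, without advancing time (a new reading comes with each control period).
- vision.camera(name): name is "scene" or "top" or "wrist"; returns the picture (480x640x3 uint8, red, green, blue); there is no depth.
- vision.calibration(name): a dict with "camera_matrix" (3x3 intrinsics, pixels), "rvec" (rotation vector, rad) and "tvec" (3), from world to camera coordinates, as OpenCV has them. Camera axes: x right, y down, z forward; pixel columns grow to the right and rows downward; lengths in m; the calibration is good to about 2 mm. A picture is of the moment at which its call begins: read the wrist's pose just before it. calibration takes no time and is no camera call; for the wrist camera it gives the pose at the moment of the call.
- ticket.job_done(): hands the job in; it is judged then, once.
Trained networks look in the newest picture that a camera, given by its name, has taken for a name from the list of things; names that differ only in an ending like _2 or _b are one class to them, and where a whole thing is asked for, a point or a joint stands for the part that bears it (a point fixed in the world has none). Each returns a list of dicts, best first, with "confidence" (0 to 1); they miss things now and then, are a little off and sometimes report something else, mostly with a low value. They report only what shows in the picture. A call takes as long as a camera call.
- spotter.regions_of(camera, name): "pixels" (480x640 bool, what is visible of it) and "xy" ([column, row] in pixels, amid what is visible of it).
- spotter.tip_of(camera, name): "xy" ([column, row] in pixels: a listed point, or the origin of a listed thing).
The state is a dict: "clock": time; "joint_pos": joint angles; "qd": joint speeds; "effort": joint torques, N m; "tcp_pos": TCP position; "tool_rot": TCP orientation; "ft_force": force on the tool from outside, world axes, zero at the start; "moment": the same for the moment, N m; "gripper_width": finger opening in m; "grip_force": force on a finger pad.
Only numpy, scipy, OpenCV 4.12 (cv2) and the standard library are available. Lean on these libraries where they do the work, as an engineer would, in place of code of your own. Each camera call takes 0.05 s, during which the arm holds its last target. There are 200 camera calls.

## Working session

There is one attempt and no reset: what is moved stays moved. The work goes in short steps, Python scripts to look and compute and a tool call to move; the robot and the scene stay as the last step left them, time stands still between calls to the robot, and variables do not carry over. Pictures are saved under pics/ and viewed, at most 10 in all, crops included, and the job is handed in when it is done.

Besides the shell and the picture viewer there is one more tool, called after "Call:" by a JSON object that holds its "name" and its "arguments", one argument or row to a line. servo_tool: Moves the arm, as the interface text tells. Its arguments: {"type":"object","properties":{"plan":{"type":"array"},"force":{"type":"number"}},"required":["plan"]}

```bash
mkdir -p pics; cat > h.py <<'E'
import numpy as np, cv2
from station import observe, vision, ticket, spotter
def cal(c):
    d=vision.calibration(c); R=cv2.Rodrigues(np.array(d["rvec"],float))[0]
    return np.array(d["camera_matrix"],float),R,np.array(d["tvec"],float).ravel()
def ray(c,uv):
    K,R,t=cal(c); d=R.T@np.linalg.inv(K)@np.array([uv[0],uv[1],1.]); return -R.T@t,d
def at_z(c,uv,z):
    o,d=ray(c,uv); return o+d*(z-o[2])/d[2]
def proj(c,P):
    K,R,t=cal(c); p=K@(R@np.array(P,float)+t); return p[:2]/p[2]
def shot(c,f=None):
    im=vision.camera(c)
    if f: cv2.imwrite("pics/"+f,cv2.cvtColor(im,cv2.COLOR_RGB2BGR))
    return im
E
python3 - <<'E'
from h import *
np.set_printoptions(precision=4,suppress=True)
a=shot("top","top0.png"); b=shot("scene","scene0.png")
for c in("top","scene"):
    K,R,t=cal(c); print(c,-R.T@t,R[2],K[0,0])
    for n,z in(("filter_1_tab",.115),("clip_1",.012),("stand_slot",.032),("stand",0),("rack",0),("mirror_mount",0),("post_holder",0)):
        for r in spotter.tip_of(c,n)[:4]:
            print(n,np.round(r["xy"],1),round(r["confidence"],2),at_z(c,r["xy"],z))
s=observe();print(s["clock"],s["tcp_pos"],s["tool_rot"],s["ft_force"])
E
```

```text
top [ 0.339  -0.0067  1.4152] [ 0.1971  0.0109 -0.9803] 600.6779360805084
filter_1_tab [299.3 271.6] 0.49 [0.5393 0.0493 0.115 ]
clip_1 [301.  275.7] 0.94 [0.5453 0.0499 0.012 ]
clip_1 [381.1 280.7] 0.88 [ 0.5291 -0.1382  0.012 ]
clip_1 [339.8 276. ] 0.73 [ 0.5425 -0.0415  0.012 ]
clip_1 [462.8 206.9] 0.56 [ 0.7032 -0.3416  0.012 ]
stand_slot [466.5 282.3] 0.84 [ 0.5182 -0.3331  0.032 ]
stand_slot [340.6 279. ] 0.7 [ 0.5325 -0.0427  0.032 ]
stand_slot [215.1 202.4] 0.65 [0.7237 0.2516 0.032 ]
stand_slot [298.3 272.8] 0.34 [0.5493 0.0553 0.032 ]
stand [459.8 285.8] 0.93 [ 0.5144 -0.3244  0.    ]
stand [183.5 277.4] 0.45 [0.5494 0.3307 0.    ]
rack [341.1 280.9] 0.89 [ 0.5324 -0.0446  0.    ]
mirror_mount [180.1 279.5] 0.9 [0.5445 0.3388 0.    ]
mirror_mount [464.3 208.7] 0.23 [ 0.7018 -0.3478  0.    ]
post_holder [466.2 208.2] 0.68 [ 0.7029 -0.3525  0.    ]
post_holder [385.1 273.8] 0.45 [ 0.547  -0.1495  0.    ]
post_holder [341.8 278. ] 0.19 [ 0.5393 -0.0464  0.    ]
scene [1.0807 0.2111 0.7145] [-0.5796 -0.2892 -0.7618] 438.73887489005756
filter_1_tab [376.9 218.5] 0.77 [0.5417 0.0552 0.115 ]
clip_1 [327.9 237.5] 0.94 [ 0.5426 -0.0455  0.012 ]
clip_1 [289.  219.2] 0.85 [ 0.5305 -0.1448  0.012 ]
clip_1 [370.1 254.5] 0.82 [0.5479 0.0514 0.012 ]
stand_slot [219.8 184.8] 0.61 [ 0.5177 -0.3295  0.032 ]
stand [226.9 193. ] 0.7 [ 0.5081 -0.3236  0.    ]
rack [329.9 241.5] 0.89 [ 0.5417 -0.0414 -0.    ]
mirror_mount [512.  307.6] 0.94 [0.5457 0.3348 0.    ]
mirror_mount [336.2 340.6] 0.35 [0.7454 0.0652 0.    ]
post_holder [160.2 250.9] 0.89 [ 0.7135 -0.3542 -0.    ]
0.8 [ 0.176  -0.6516  0.4047] [[ 0.9654  0.2608 -0.    ]
 [ 0.2608 -0.9654  0.    ]
 [-0.     -0.     -1.    ]] [-0.1681 -0.0526  0.4921]
```

View pics/top0.png

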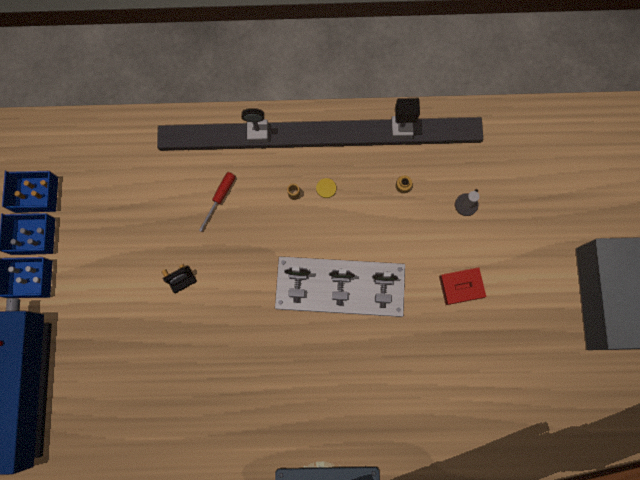

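View pics/scene0.png

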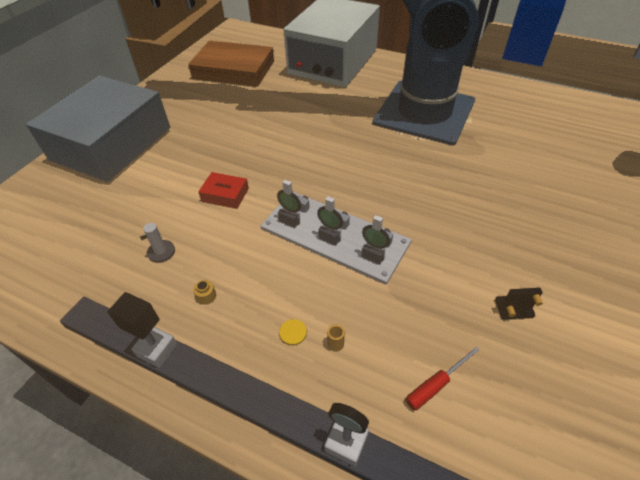

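The top view shows the rack at about (340,287) with the filters at (298,272), (341,275) and (384,279). The red stand is at (463,286), to the robot's right, and the mirror mount is at (180,278), to the left. The scene view agrees: tabs at about (377,219), (330,203) and (288,187), stand at (224,190).

```bash
python3 - <<'E'
from h import *
np.set_printoptions(precision=4,suppress=True)
shot("top")
for n,z in(("rack",.012),("stand",.032)):
    r=spotter.regions_of("top",n)[0]; m=r["pixels"].astype(np.uint8)
    c=max(cv2.findContours(m,cv2.RETR_EXTERNAL,cv2.CHAIN_APPROX_NONE)[0],key=cv2.contourArea)[:,0]
    P=np.array([at_z("top",p,z)[:2] for p in c],np.float32)*1000
    print(n,r["confidence"],m.sum(),cv2.minAreaRect(P))
K,R,t=cal("wrist"); s=observe(); T=np.array(s["tool_rot"])
print("wristcam in tool",T.T@(-R.T@t-s["tcp_pos"]),"\n",T.T@R.T,K[0,0])
E
```

```text
rack 0.93 5655 ((519.6090087890625, -40.47837829589844), (302.8880920410156, 130.0970001220703), 85.24211883544922)
stand 0.61 5335 ((517.0421142578125, -40.0787353515625), (295.5874938964844, 125.73606872558594), 85.56937408447266)
wristcam in tool [ 0.0703 -0.0002  0.0308] 
 [[-0.0001 -0.9606 -0.2778]
 [ 1.     -0.0001  0.0002]
 [-0.0002 -0.2778  0.9606]] 339.073070793353
```

Call:
{"name": "servo_tool", "arguments": {
  "plan": [
    [[33.5,-24.4,0,0,50],[33.5,-24.4,0,0,50],[33.5,-24.4,0,0,50],[33.5,-24.4,0,0,50],[33.5,-24.4,0,0,50],[33.5,-24.4,0,0,50],[33.5,-24.4,0,0,50],[33.5,-24.4,0,0,50],[33.5,-24.4,0,0,50],[33.5,-24.4,0,0,50],[33.5,-24.4,0,0,50],[33.5,-24.4,0,0,50],[33.5,-24.4,0,0,50],[33.5,-24.4,0,0,50],[0,0,0,5,50],[0,0,0,5,50],[0,0,0,5,50],[0,0,0,4.9,50],[0,0,0,0,50],[0,0,0,0,50]]
  ]
}}

```text
clock: 3.45
tcp_pos: [0.5397, -0.1995, 0.4047]
tool_rot: [[0.997, -0.081, 0.0], [-0.081, -0.997, -0.0], [0.0, 0.0, -1.0]]
ft_force: [-0.0, 0.3, 0.7]
gripper_width: 0.0501
grip_force: 0.0
```

```bash
cat >> h.py <<'E'
def look(f=None):
    s=observe(); print(s["clock"],s["tcp_pos"],np.degrees(np.arctan2(s["tool_rot"][1][0],s["tool_rot"][0][0])),s["ft_force"],s["gripper_width"])
    shot("wrist",f)
    for n,z in(("filter_1_tab",.115),("clip_1",.012),("stand_slot",.032),("stand",0),("rack",0)):
        for r in spotter.tip_of("wrist",n)[:4]:
            print(n,np.round(r["xy"],1),round(r["confidence"],2),at_z("wrist",r["xy"],z))
np.set_printoptions(precision=4,suppress=True)
E
python3 - <<'E'
from h import *
look("w0.png")
E
```

```text
3.45 [ 0.5397 -0.1995  0.4047] -4.674017925512396 [-0.027   0.2529  0.7295] 0.05014975203102252
clip_1 [ 82.4 221.7] 0.81 [0.5462 0.0582 0.012 ]
clip_1 [172.8 218.9] 0.73 [ 0.5411 -0.0411  0.012 ]
clip_1 [265.2 221.9] 0.71 [ 0.5294 -0.1413  0.012 ]
stand_slot [442.1 228.2] 0.63 [ 0.5119 -0.3274  0.032 ]
stand [430.6 222.5] 0.74 [ 0.5105 -0.3257  0.    ]
rack [179.5 218.7] 0.72 [ 0.5385 -0.0432  0.    ]
```

View pics/w0.png

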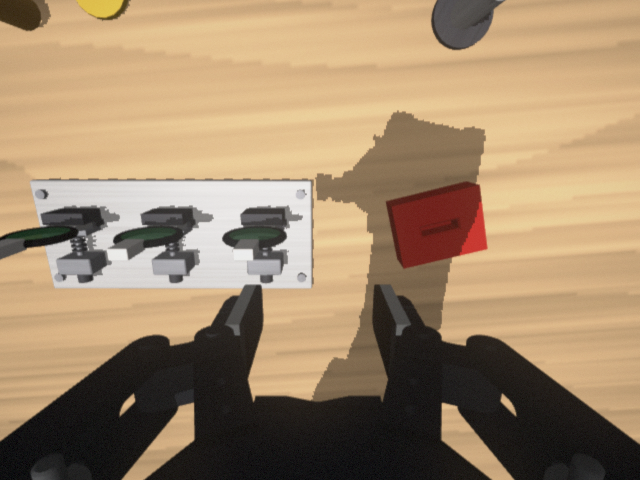

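The wrist view shows the rack at the left, with tabs near (125,253) and (244,250) and the left one cut off near (5,248). The stand is at (437,225), with its slot running from (421,231) to (459,222), tilted relative to the rack.

```bash
python3 - <<'E'
from h import *
im=cv2.imread("pics/w0.png"); h=cv2.cvtColor(im,cv2.COLOR_BGR2HSV)
red=((h[...,0]<8)|(h[...,0]>172))&(h[...,1]>150)&(h[...,2]>40)
m=red.astype(np.uint8); ys,xs=np.where(m); print(xs.min(),xs.max(),ys.min(),ys.max())
c=cv2.imread("pics/w0.png")[165:285,370:510]; cv2.imwrite("pics/stand_crop.png",cv2.resize(c,None,fx=5,fy=5,interpolation=cv2.INTER_CUBIC)[:600,:])
E
```

```text
387 486 182 267
```

View pics/stand_crop.png

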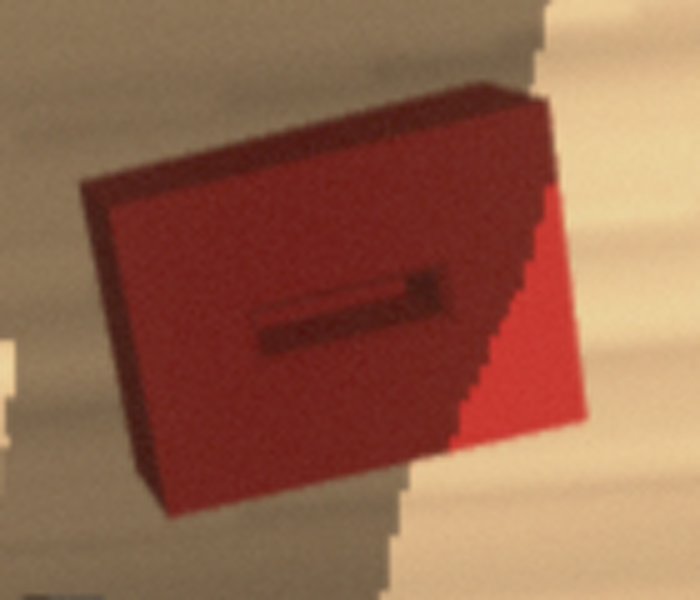

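Call:
{"name": "servo_tool", "arguments": {
  "plan": [
    [[-4.4,-31.6,3,0,50],[-4.4,-31.6,3,0,50],[-4.4,-31.6,3,0,50],[-4.4,-31.6,3,0,50],[-4.4,-31.6,3,0,50],[-4.4,-31.6,3,0,50],[-4.4,-31.6,3,0,50],[-4.4,-31.6,3,0,50],[0,0,0,0,50],[0,0,0,0,50]]
  ]
}}

```text
clock: 5.0
tcp_pos: [0.5258, 0.0547, 0.3808]
tool_rot: [[0.996, -0.084, 0.0], [-0.084, -0.996, -0.001], [0.0, 0.001, -1.0]]
ft_force: [0.5, 0.0, 0.4]
gripper_width: 0.0498
grip_force: 0.0
```

The crop shows the stand's top-face corners at (108,207), (547,100), (588,418) and (168,517), which are crop pixels at 5x with offset (370,165). The slot runs parallel to the long edge.

```bash
python3 - <<'E'
from h import *
look("w1.png")
for P in ((.549,.055,.125),(.549,.055,.097)): print(proj("wrist",P))
E
```

```text
5.0 [0.5258 0.0547 0.3808] -4.796003601687518 [0.4514 0.0355 0.3785] 0.0498278290179026
filter_1_tab [310.7 213.7] 0.84 [0.547 0.057 0.115]
clip_1 [412.8 192.1] 0.82 [ 0.5388 -0.0426  0.012 ]
clip_1 [512.7 190.9] 0.78 [ 0.5315 -0.1418  0.012 ]
clip_1 [312.3 194.4] 0.76 [0.5451 0.0576 0.012 ]
stand_slot [ 49.6 217.2] 0.69 [0.5477 0.31   0.032 ]
rack [408.5 192.2] 0.73 [ 0.537  -0.0408  0.    ]
[313.9826 213.4867]
[314.3388 205.8578]
```

View pics/w1.png

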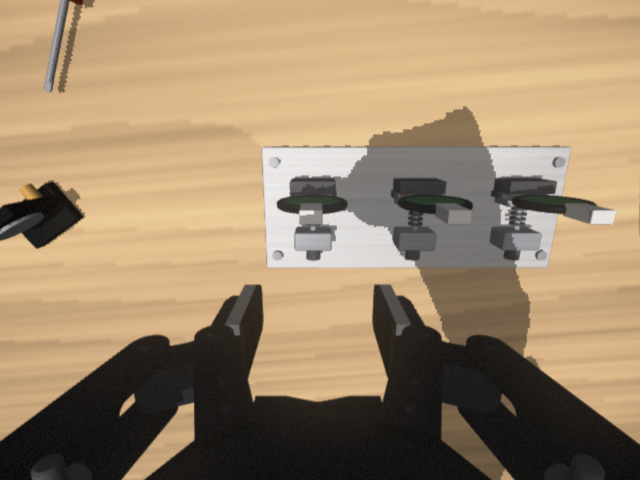

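The wrist view over the left filter shows its tab at (311,214) and the rack square to the image (bottom edge level at row 267), so the yaw matches. The clip and tab estimates agree on y ≈ 0.057.

Call:
{"name": "servo_tool", "arguments": {
  "plan": [
    [[5,-1,15,0,50],[5,-1,15,0,50],[5,-1,15,0,50],[6,-1,16,0,50],[0,0,5,0,50],[0,0,0,0,50],[0,0,0,0,50]]
  ]
}}

```text
clock: 6.18
tcp_pos: [0.547, 0.0575, 0.3152]
tool_rot: [[0.997, -0.083, 0.001], [-0.083, -0.997, 0.0], [0.001, -0.0, -1.0]]
ft_force: [0.1, -0.4, 0.2]
gripper_width: 0.05
grip_force: 0.0
```

```bash
python3 - <<'E'
from h import *
look("w2.png")
for P in ((.547,.057,.125),(.547,.057,.097)): print(proj("wrist",P))
E
```

```text
6.175 [0.547  0.0575 0.3152] -4.787906103025542 [ 0.0601 -0.3928  0.1987] 0.04997422495333987
clip_1 [559.6 231.8] 0.89 [ 0.5281 -0.1428  0.012 ]
clip_1 [437.2 229. ] 0.88 [ 0.539  -0.0413  0.012 ]
clip_1 [319.9 232.1] 0.6 [0.5445 0.0558 0.012 ]
clip_1 [553.9 230.3] 0.31 [ 0.5298 -0.1379  0.012 ]
rack [433.  225.2] 0.65 [ 0.5392 -0.0417  0.    ]
[318.6712 284.6658]
[318.5092 265.2816]
```

View pics/w2.png

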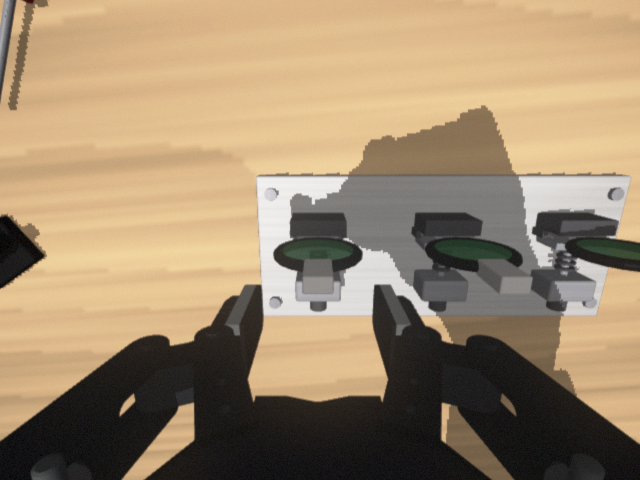

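The tab is centred between the fingers at (318,284), which matches the projection. I'll descend and grip.

Call:
{"name": "servo_tool", "arguments": {
  "plan": [
    [[0,0,11,0,50],[0,0,11,0,50],[0,0,11,0,50],[0,0,10.5,0,50],[0,0,0,0,50],[0,0,0,0,30],[0,0,0,0,20],[0,0,0,0,10],[0,0,0,0,10],[0,0,0,0,10]]
  ],
  "force": 30
}}

```text
clock: 7.72
tcp_pos: [0.5472, 0.0575, 0.2717]
tool_rot: [[0.997, -0.084, 0.001], [-0.084, -0.997, 0.0], [0.001, -0.0, -1.0]]
ft_force: [-1.6, -0.6, 5.3]
gripper_width: 0.0152
grip_force: 30.1
```

Call:
{"name": "servo_tool", "arguments": {
  "plan": [
    [[1.2,0,0,0,10],[1.2,0,0,0,10],[1.1,0,0,0,10],[0,0,0,0,10],[0,0,0,0,10]]
  ]
}}

```text
clock: 8.35
tcp_pos: [0.5496, 0.0573, 0.2715]
tool_rot: [[0.997, -0.083, -0.002], [-0.083, -0.997, 0.0], [-0.002, 0.0, -1.0]]
ft_force: [-5.4, 1.5, 10.0]
gripper_width: 0.0152
grip_force: 31.0
```

Call:
{"name": "servo_tool", "arguments": {
  "plan": [
    [[-1.2,0,0,0,10],[-1.2,0,0,0,10],[-1.1,0,0,0,10],[-1.2,0,0,0,10],[-1.2,0,0,0,10],[-1.1,0,0,0,10],[0,0,0,0,10],[0,0,0,0,10]]
  ]
}}

```text
clock: 9.35
tcp_pos: [0.5439, 0.0578, 0.2715]
tool_rot: [[0.997, -0.083, 0.001], [-0.083, -0.997, 0.0], [0.001, -0.0, -1.0]]
ft_force: [3.4, -0.3, 4.7]
gripper_width: 0.0149
grip_force: 30.5
```

Call:
{"name": "servo_tool", "arguments": {
  "plan": [
    [[1.4,0,0,0,10],[1.4,0,0,0,10],[1.4,0,0,0,10],[1.4,0,0,0,10],[1.4,0,0,0,10],[1.3,0,0,0,10],[0,0,0,0,10],[0,0,0,0,10]]
  ]
}}

```text
clock: 10.35
tcp_pos: [0.5505, 0.0573, 0.2712]
tool_rot: [[0.997, -0.083, -0.003], [-0.083, -0.997, -0.0], [-0.003, 0.0, -1.0]]
ft_force: [-3.9, -0.0, 11.2]
gripper_width: 0.0154
grip_force: 32.3
```

Call:
{"name": "servo_tool", "arguments": {
  "plan": [
    [[-1.4,0,0,0,10],[-1.4,0,0,0,10],[-1.4,0,0,0,10],[-1.4,0,0,0,10],[-1.4,0,0,0,10],[-1.3,0,0,0,10],[-0.7,0,0,0,10],[0,0,0,0,10],[0,0,0,0,10]]
  ]
}}

```text
clock: 11.48
tcp_pos: [0.5428, 0.0579, 0.2713]
tool_rot: [[0.997, -0.083, 0.0], [-0.083, -0.997, 0.0], [0.0, -0.0, -1.0]]
ft_force: [3.8, -0.6, 5.5]
gripper_width: 0.0152
grip_force: 31.6
```

Call:
{"name": "servo_tool", "arguments": {
  "plan": [
    [[1.4,0,0,0,10],[1.4,0,0,0,10],[1.4,0,0,0,10],[0,0,0,0,10],[0,0,0,0,10]]
  ]
}}

```text
clock: 12.1
tcp_pos: [0.5456, 0.0577, 0.2713]
tool_rot: [[0.997, -0.083, -0.004], [-0.083, -0.997, -0.0], [-0.004, 0.0, -1.0]]
ft_force: [-2.4, 0.1, 12.9]
gripper_width: 0.0154
grip_force: 32.6
```

Call:
{"name": "servo_tool", "arguments": {
  "plan": [
    [[0,0,0,0,50],[0,0,0,0,50],[0,0,0,0,50],[0,0,0,0,50],[0,0,-11,0,50],[0,0,-11,0,50],[0,0,-11,0,50],[0,0,-11,0,50],[0,25,0,0,50],[0,25,0,0,50],[0,25,0,0,50],[0,25,0,0,50],[0,0,0,0,50],[0,0,0,0,50]]
  ]
}}

```text
clock: 13.85
tcp_pos: [0.5388, -0.0415, 0.3155]
tool_rot: [[0.997, -0.083, 0.0], [-0.083, -0.997, 0.001], [0.0, -0.001, -1.0]]
ft_force: [-0.4, -0.5, 0.2]
gripper_width: 0.0498
grip_force: 0.0
```

```bash
python3 - <<'E'
from h import *
look("w3.png")
E
```

```text
13.85 [ 0.5388 -0.0415  0.3155] -4.7643445295654185 [-0.4196 -0.4583  0.1655] 0.0498288019622428
filter_1_tab [132.6 278. ] 0.56 [0.5463 0.0585 0.115 ]
clip_1 [201.5 230.7] 0.63 [0.5452 0.0553 0.012 ]
clip_1 [315.7 228.6] 0.6 [ 0.5392 -0.0394  0.012 ]
clip_1 [440.5 230.9] 0.58 [ 0.5288 -0.1426  0.012 ]
clip_1 [505. 281.] 0.57 [ 0.4791 -0.1992  0.012 ]
stand_slot [319.4 225. ] 0.17 [ 0.5469 -0.0432  0.032 ]
rack [315.8 228. ] 0.69 [ 0.5366 -0.0398  0.    ]
```

View pics/w3.png

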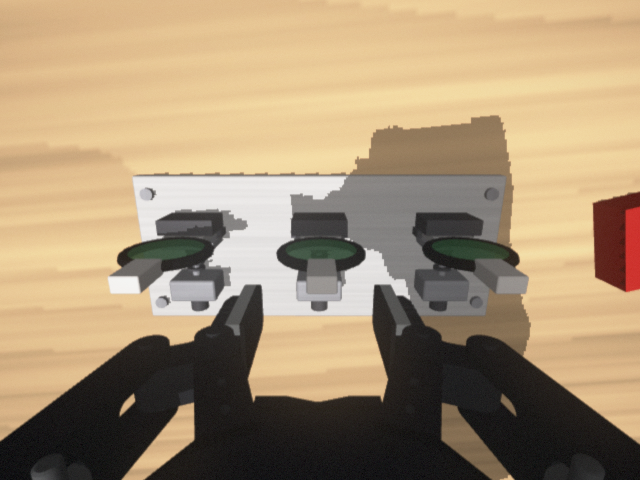

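Filter 2's tab is at (321,285), centred under the gripper, and filter 1 is back upright. I'll repeat the same wiggle here.

Call:
{"name": "servo_tool", "arguments": {
  "plan": [
    [[0,0.5,11,0,50],[0,0,11,0,50],[0,0,11,0,50],[0,0,10.5,0,50],[0,0,0,0,50],[0,0,0,0,30],[0,0,0,0,20],[0,0,0,0,10],[0,0,0,0,10],[0,0,0,0,10]]
  ],
  "force": 30
}}

```text
clock: 15.4
tcp_pos: [0.5387, -0.0429, 0.2722]
tool_rot: [[0.996, -0.084, 0.001], [-0.084, -0.996, -0.0], [0.001, 0.0, -1.0]]
ft_force: [-1.2, -0.3, 5.5]
gripper_width: 0.0155
grip_force: 30.0
```

Call:
{"name": "servo_tool", "arguments": {
  "plan": [
    [[1.2,0,0,0,10],[1.2,0,0,0,10],[1.1,0,0,0,10],[0,0,0,0,10],[0,0,0,0,10]]
  ]
}}

```text
clock: 16.02
tcp_pos: [0.5405, -0.043, 0.2721]
tool_rot: [[0.996, -0.084, -0.004], [-0.084, -0.996, -0.0], [-0.004, 0.0, -1.0]]
ft_force: [-9.5, -0.3, 15.0]
gripper_width: 0.0155
grip_force: 31.3
```

Call:
{"name": "servo_tool", "arguments": {
  "plan": [
    [[-1.2,0,0,0,10],[-1.2,0,0,0,10],[-1.1,0,0,0,10],[-1.2,0,0,0,10],[-1.2,0,0,0,10],[-1.1,0,0,0,10],[0,0,0,0,10],[0,0,0,0,10]]
  ]
}}

```text
clock: 17.02
tcp_pos: [0.5367, -0.0427, 0.2722]
tool_rot: [[0.996, -0.084, 0.005], [-0.084, -0.996, -0.0], [0.005, -0.0, -1.0]]
ft_force: [6.8, -3.5, 0.6]
gripper_width: 0.0154
grip_force: 29.3
```

Call:
{"name": "servo_tool", "arguments": {
  "plan": [
    [[1.2,0,0,0,10],[1.2,0,0,0,10],[1.1,0,0,0,10],[0,0,0,0,10],[0,0,0,0,50],[0,0,0,0,50],[0,0,0,0,50],[0,0,0,0,50],[0,0,-11,0,50],[0,0,-11,0,50],[0,0,-11,0,50],[0,0,-11,0,50],[0,25,0,0,50],[0,25,0,0,50],[0,25,0,0,50],[0,25,0,0,50],[0,0,0,0,50],[0,0,0,0,50]]
  ]
}}

```text
clock: 19.27
tcp_pos: [0.5304, -0.1416, 0.316]
tool_rot: [[0.997, -0.083, 0.0], [-0.083, -0.997, 0.001], [0.0, -0.001, -1.0]]
ft_force: [-0.4, -0.1, -0.5]
gripper_width: 0.0499
grip_force: 0.0
```

```bash
python3 - <<'E'
from h import *
look("w4.png")
E
```

```text
19.275 [ 0.5304 -0.1416  0.316 ] -4.7640767169792815 [-0.4057 -0.0716 -0.5438] 0.049931781202747404
clip_1 [ 79.2 232.2] 0.69 [0.5438 0.0572 0.012 ]
clip_1 [530.7 232.8] 0.67 [ 0.5125 -0.3179  0.012 ]
clip_1 [197.3 229. ] 0.62 [ 0.5385 -0.0414  0.012 ]
clip_1 [318.5 230. ] 0.59 [ 0.5294 -0.1418  0.012 ]
stand_slot [554.1 236.8] 0.96 [ 0.5142 -0.3239  0.032 ]
stand [530.4 229.7] 0.66 [ 0.5114 -0.3252  0.    ]
rack [202.5 223.9] 0.93 [ 0.5399 -0.0427  0.    ]
rack [317.  230.7] 0.35 [ 0.5257 -0.1407  0.    ]
```

View pics/w4.png

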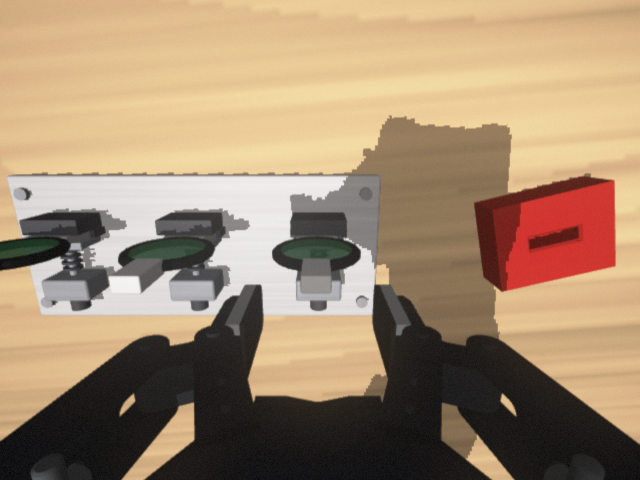

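Filter 3's tab is at (316,284), about 1 mm left of centre. The stand's slot mouth is at (554,237).

Call:
{"name": "servo_tool", "arguments": {
  "plan": [
    [[0,-0.9,11,0,50],[0,0,11,0,50],[0,0,11,0,50],[0,0,10.5,0,50],[0,0,0,0,50],[0,0,0,0,30],[0,0,0,0,20],[0,0,0,0,10],[0,0,0,0,10],[0,0,0,0,10]]
  ],
  "force": 30
}}

```text
clock: 20.82
tcp_pos: [0.5305, -0.1412, 0.2727]
tool_rot: [[0.997, -0.083, 0.001], [-0.083, -0.997, 0.0], [0.001, -0.0, -1.0]]
ft_force: [-0.8, 1.2, 6.1]
gripper_width: 0.0151
grip_force: 30.0
```

Call:
{"name": "servo_tool", "arguments": {
  "plan": [
    [[1.1,0,0,0,10],[1.1,0,0,0,10],[1,0,0,0,10],[0,0,0,0,10],[0,0,0,0,10]]
  ]
}}

```text
clock: 21.45
tcp_pos: [0.5321, -0.1414, 0.2727]
tool_rot: [[0.996, -0.084, -0.003], [-0.084, -0.997, 0.001], [-0.003, -0.0, -1.0]]
ft_force: [-8.4, 3.3, 14.1]
gripper_width: 0.0155
grip_force: 31.1
```

Call:
{"name": "servo_tool", "arguments": {
  "plan": [
    [[-1.2,0,0,0,10],[-1.2,0,0,0,10],[-1.1,0,0,0,10],[-1.1,0,0,0,10],[-1.1,0,0,0,10],[-1,0,0,0,10],[0,0,0,0,10],[0,0,0,0,10]]
  ]
}}

```text
clock: 22.45
tcp_pos: [0.5284, -0.141, 0.2727]
tool_rot: [[0.997, -0.083, 0.004], [-0.083, -0.997, -0.0], [0.004, -0.0, -1.0]]
ft_force: [7.0, 0.8, 0.9]
gripper_width: 0.0155
grip_force: 29.4
```

Filters 2 and 3 are firm: about 7 to 9 N at only 2 mm of travel. Filter 1 gave about 4 N at 3.3 to 4.4 mm, so clip 1 is the slack one. Next I'll release filter 3 and take a close look at the stand.

Call:
{"name": "servo_tool", "arguments": {
  "plan": [
    [[1.2,0,0,0,10],[1.2,0,0,0,10],[1.1,0,0,0,10],[0,0,0,0,10],[0,0,0,0,50],[0,0,0,0,50],[0,0,0,0,50],[0,0,0,0,50],[0,0,-12,0,50],[0,0,-12,0,50],[0,0,-12,0,50],[0,0,-12,0,50],[-3,37.4,-2,0,50],[-3,37.4,-2,0,50],[-3,37.4,-2,0,50],[-3,37.4,-2,0,50],[-3,37.4,-2,0,50],[0,0,0,0,50],[0,0,0,0,50]]
  ]
}}

```text
clock: 24.82
tcp_pos: [0.4999, -0.326, 0.3305]
tool_rot: [[0.997, -0.083, 0.0], [-0.083, -0.997, 0.001], [0.0, -0.001, -1.0]]
ft_force: [0.1, 0.1, -0.9]
gripper_width: 0.0502
grip_force: 0.0
```

```bash
python3 - <<'E'
from h import *
look("w5.png")
K,R,t=cal("wrist"); np.savez("w5.npz",K=K,R=R,t=t)
E
```

```text
24.825 [ 0.4999 -0.326   0.3305] -4.78155444466625 [ 0.0533  0.0605 -0.9294] 0.05018978067204255
clip_1 [103.2 209.8] 0.82 [ 0.5285 -0.1421  0.012 ]
stand_slot [315.8 216.1] 0.81 [ 0.5123 -0.3249  0.032 ]
stand [314.6 209.1] 0.69 [ 0.5118 -0.3238  0.    ]
```

View pics/w5.png

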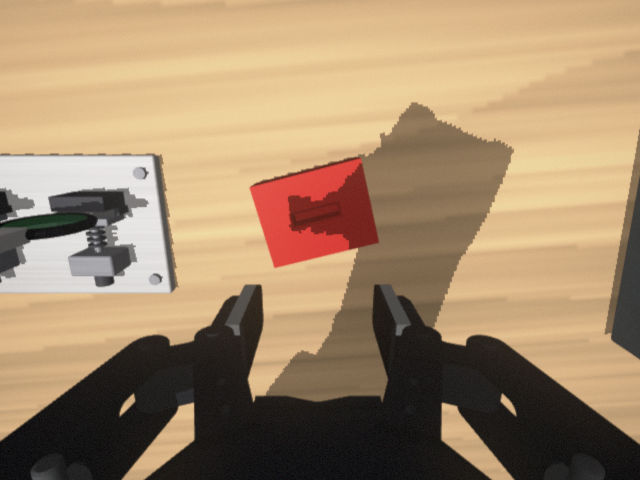

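The stand's outline corners are near (252,187), (360,157), (378,242) and (275,268), with the slot mouth at (316,215). I'll fit the block's silhouette to the red mask and go back to filter 1.

```bash
python3 - <<'E'
from h import *
from scipy.optimize import minimize
d=np.load("w5.npz"); K,R,t=d["K"],d["R"],d["t"]
h=cv2.cvtColor(cv2.imread("pics/w5.png"),cv2.COLOR_BGR2HSV)
m=(((h[...,0]<5)|(h[...,0]>173))&(h[...,1]>150)).astype(np.uint8)
m=cv2.morphologyEx(m,cv2.MORPH_CLOSE,np.ones((9,9)))
n,l,st,_=cv2.connectedComponentsWithStats(m); i=1+st[1:,4].argmax(); m=(l==i); print(st[i])
B=np.array([[x,y,z] for x in(-.035,.035) for y in(-.045,.045) for z in(0,.032)])
def f(p,full=False):
    c,s=np.cos(p[2]),np.sin(p[2]); W=B@np.array([[c,-s,0],[s,c,0],[0,0,1]]).T+[p[0],p[1],0]
    q=(W@R.T+t)@K.T; q=q[:,:2]/q[:,2:]
    im=np.zeros((480,640),np.uint8); cv2.fillConvexPoly(im,np.round(cv2.convexHull(q.astype(np.float32))*16).astype(np.int32),1,shift=4)
    return 1-(m&(im>0)).sum()/(m|(im>0)).sum()
best=min((minimize(f,[.513,-.325,y0],method="Nelder-Mead",options=dict(initial_simplex=np.array([[.513,-.325,y0],[.518,-.325,y0],[.513,-.32,y0],[.513,-.325,y0+.1]]),xatol=1e-5,fatol=1e-5)) for y0 in(.05,.15)),key=lambda r:r.fun)
print(best.x,np.degrees(best.x[2]),best.fun)
p=best.x; q=K@(R@np.array([p[0],p[1],.032])+t); print(q[:2]/q[2])
E
```

```text
[ 250  158  128  109 9502]
[ 0.5122 -0.3255  0.1641] 9.402408835511444 0.05160195628306219
[316.0463 216.0311]
```

Call:
{"name": "servo_tool", "arguments": {
  "plan": [
    [[1.5,-38.6,1.5,0,50],[1.5,-38.6,1.5,0,50],[1.5,-38.6,1.5,0,50],[1.5,-38.6,1.5,0,50],[1.5,-38.6,1.5,0,50],[1.5,-38.6,1.5,0,50],[1.5,-38.6,1.5,0,50],[1.5,-38.6,1.5,0,50],[1.5,-38.6,1.5,0,50],[1.5,-38.6,1.5,0,50],[0,0,0,0,50],[0,0,0,0,50]]
  ]
}}

```text
clock: 26.62
tcp_pos: [0.5468, 0.0567, 0.3152]
tool_rot: [[0.997, -0.083, -0.0], [-0.083, -0.997, -0.001], [-0.0, 0.001, -1.0]]
ft_force: [-0.7, 0.2, 0.6]
gripper_width: 0.0501
grip_force: 0.0
```

Call:
{"name": "servo_tool", "arguments": {
  "plan": [
    [[0.4,-0.7,11,0,50],[0,0,11,0,50],[0,0,11,0,50],[0,0,10,0,50],[0,0,0,0,50],[0,0,0,0,30],[0,0,0,0,20],[0,0,0,0,10],[0,0,0,0,10],[0,0,0,0,10]]
  ],
  "force": 40
}}

```text
clock: 27.88
tcp_pos: [0.5476, 0.0576, 0.2727]
tool_rot: [[0.997, -0.083, 0.001], [-0.083, -0.997, 0.0], [0.001, -0.0, -1.0]]
ft_force: [-1.4, -0.6, 6.3]
gripper_width: 0.015
grip_force: 40.1
```

Call:
{"name": "servo_tool", "arguments": {
  "plan": [
    [[0,0,-3,0,10],[0,0,-3,0,10],[0,0,-3,0,10],[0,0,0,0,10]]
  ]
}}

```text
clock: 28.38
tcp_pos: [0.5475, 0.0576, 0.2815]
tool_rot: [[0.997, -0.083, 0.0], [-0.083, -0.997, 0.0], [0.0, -0.0, -1.0]]
ft_force: [1.6, 0.1, -0.1]
gripper_width: 0.0151
grip_force: 39.5
```

Lifting took almost no force, so the clip is indeed slack. I'll lift clear and carry the filter to the stand.

Call:
{"name": "servo_tool", "arguments": {
  "plan": [
    [[0,0,-16.5,0,10],[0,0,-16.5,0,10],[0,0,-16.5,0,10],[0,0,-16.5,0,10],[0,0,-16.5,0,10],[0,0,-16.5,0,10],[0,0,-16.5,0,10],[0,0,-16.5,0,10],[0,0,0,0,10]]
  ]
}}

```text
clock: 29.5
tcp_pos: [0.5475, 0.0576, 0.414]
tool_rot: [[0.997, -0.083, 0.002], [-0.083, -0.997, 0.0], [0.002, -0.0, -1.0]]
ft_force: [0.8, 0.6, -0.5]
gripper_width: 0.0155
grip_force: 39.4
```

Call:
{"name": "servo_tool", "arguments": {
  "plan": [
    [[-0.3,32,0,0,10],[-0.3,32,0,0,10],[-0.3,32,0,0,10],[-0.3,32,0,0,10],[-0.3,32,0,0,10],[-0.3,32,0,0,10],[-0.3,32,0,0,10],[-0.3,32,0,0,10],[-0.3,32,0,0,10],[-0.3,32,0,0,10],[-0.2,32,0,0,10],[-0.2,32,0,0,10],[0,0.9,0,0,10],[0,0,0,-4.7,10],[0,0,0,-4.7,10],[0,0,0,-4.8,10],[0,0,0,0,10],[0,0,0,0,10]]
  ]
}}

```text
clock: 31.75
tcp_pos: [0.512, -0.3252, 0.4128]
tool_rot: [[0.987, 0.162, -0.0], [0.162, -0.987, 0.001], [-0.0, -0.001, -1.0]]
ft_force: [0.9, -0.1, -0.4]
gripper_width: 0.0151
grip_force: 39.4
```

```bash
python3 - <<'E'
from h import *
look()
s=observe();T=np.array(s["tool_rot"]);p=np.array(s["tcp_pos"])
print("tool delta",T.T@(np.array([.5122,-.3255,0])-p))
shot("scene","s1.png"); shot("top","t1.png")
for c in("scene","top","wrist"):
    print(c,"exp tab",proj(c,p+T@[0,0,.155]),"exp foot",proj(c,p+T@[0,0,.2607]))
    if c=="wrist": shot(c)
    for n in("filter_1","filter_1_tab"):
        for r in spotter.tip_of(c,n)[:4]: print(n,np.round(r["xy"],1),round(r["confidence"],2))
E
```

```text
31.75 [ 0.512  -0.3252  0.4128] 9.340109434426788 [ 0.9179 -0.067  -0.3632] 0.015064761000298245
filter_1_tab [318.7 318.2] 0.88 [ 0.4334 -0.3393  0.115 ]
filter_1_tab [ 54.4 139.6] 0.61 [ 0.5497 -0.1173  0.115 ]
clip_1 [ 53.8 137.7] 0.81 [ 0.5394 -0.0412  0.012 ]
clip_1 [151.8 164.8] 0.64 [ 0.5281 -0.1432  0.012 ]
clip_1 [378.4   5.8] 0.62 [ 0.712  -0.3509  0.012 ]
stand [316.5 206.6] 0.78 [ 0.5098 -0.3247  0.    ]
stand [315.7 321. ] 0.66 [ 0.3653 -0.3475  0.    ]
rack [ 64.4 141.5] 0.71 [ 0.5358 -0.0436  0.    ]
tool delta [ 0.0003 -0.0001  0.4132]
scene exp tab [199.9764  95.4456] exp foot [211.6377 140.8353]
filter_1 [212.9 141.8] 0.79
filter_1 [288.9 218.6] 0.7
filter_1 [331.  236.4] 0.55
filter_1_tab [199.6  96.5] 0.61
top exp tab [489.3825 269.9746] exp foot [476.12   277.6842]
filter_1 [381.3 281.5] 0.74
filter_1 [380.8 280.8] 0.64
filter_1 [338.4 279.2] 0.59
filter_1 [477.2 278. ] 0.44
filter_1_tab [458.4 288. ] 0.36
wrist exp tab [317.6674 319.342 ] exp foot [317.5263 243.9272]
filter_1 [ 55.6 140.3] 0.84
filter_1 [149.7 160.6] 0.66
filter_1_tab [317.7 319.5] 0.57
```

```bash
python3 - <<'E'
from h import *
from scipy.optimize import minimize
B=np.array([[x,y,z] for x in(-.035,.035) for y in(-.045,.045) for z in(0,.032)])
for c,fn in(("top","top0.png"),("scene","scene0.png")):
    K,R,t=cal(c); u,v=proj(c,(.512,-.3255,.016)).astype(int)
    h=cv2.cvtColor(cv2.imread("pics/"+fn),cv2.COLOR_BGR2HSV)
    m=(((h[...,0]<5)|(h[...,0]>173))&(h[...,1]>150)).astype(np.uint8); k=np.zeros_like(m); k[v-45:v+45,u-45:u+45]=1
    m=cv2.morphologyEx(m*k,cv2.MORPH_CLOSE,np.ones((5,5)))>0
    def f(p):
        cs,s=np.cos(p[2]),np.sin(p[2]); W=B@np.array([[cs,-s,0],[s,cs,0],[0,0,1]]).T+[p[0],p[1],0]
        q=(W@R.T+t)@K.T; q=q[:,:2]/q[:,2:]
        im=np.zeros((480*4,640*4),np.uint8); cv2.fillConvexPoly(im,np.round((cv2.convexHull(q.astype(np.float32))+.5)*64-8).astype(np.int32),1,shift=4)
        a=cv2.resize(im.astype(np.float32),(640,480),interpolation=cv2.INTER_AREA)
        return np.abs(a-m).sum()/m.sum()
    r=minimize(f,[.513,-.326,.16],method="Nelder-Mead",options=dict(initial_simplex=[[.513,-.326,.16],[.518,-.326,.16],[.513,-.321,.16],[.513,-.326,.22]],xatol=1e-5,fatol=1e-5))
    print(c,m.sum(),r.x,np.degrees(r.x[2]),r.fun, "slot px",proj(c,(.5122,-.3255,.032)))
E
```

```text
top 1184 [ 0.5117 -0.3262  0.1799] 10.308266720383198 0.10974451013513513 slot px [463.3658 284.9547]
scene 757 [ 0.4962 -0.3385  0.5644] 32.337519341897746 0.6860964332892999 slot px [222.6254 183.7835]
```

The top view agrees on the slot: (0.512, -0.326), yaw about 9.4 to 10°. I'll descend to just above the mouth and then enter slowly.

Call:
{"name": "servo_tool", "arguments": {
  "plan": [
    [[0,0.3,14,-0.4,10],[0,0,14,0,10],[0,0,14,0,10],[0,0,14,0,10],[0,0,14,0,10],[0,0,14,0,10],[0,0,14,0,10],[0,0,14,0,10],[0,0,2,0,10],[0,0,0,0,10],[0,0,0,0,10]]
  ]
}}

```text
clock: 33.88
tcp_pos: [0.5121, -0.3261, 0.2998]
tool_rot: [[0.985, 0.17, 0.001], [0.17, -0.985, -0.0], [0.001, 0.001, -1.0]]
ft_force: [0.4, 0.2, -0.6]
gripper_width: 0.0152
grip_force: 39.5
```

Call:
{"name": "servo_tool", "arguments": {
  "plan": [
    [[0,0,2,0,10],[0,0,2,0,10],[0,0,2,0,10],[0,0,2,0,10],[0,0,0,0,10]]
  ]
}}

```text
clock: 34.5
tcp_pos: [0.5119, -0.3259, 0.291]
tool_rot: [[0.985, 0.171, -0.0], [0.171, -0.985, 0.0], [-0.0, -0.0, -1.0]]
ft_force: [-0.1, 0.2, -0.5]
gripper_width: 0.0148
grip_force: 39.4
```

Call:
{"name": "servo_tool", "arguments": {
  "plan": [
    [[0,0,1.5,0,10],[0,0,1.5,0,10],[0,0,1.5,0,10],[0,0,1.5,0,10],[0,0,0,0,10]]
  ]
}}

```text
clock: 35.12
tcp_pos: [0.5119, -0.326, 0.2851]
tool_rot: [[0.985, 0.17, -0.0], [0.17, -0.985, 0.0], [-0.0, -0.0, -1.0]]
ft_force: [0.7, 0.7, 0.0]
gripper_width: 0.0148
grip_force: 39.4
```

Call:
{"name": "servo_tool", "arguments": {
  "plan": [
    [[0,0,2,0,10],[0,0,2,0,10],[0,0,2,0,10],[0,0,2,0,10],[0,0,2,0,10],[0,0,1.5,0,10],[0,0,1,0,10],[0,0,1,0,10],[0,0,0,0,10]]
  ]
}}

```text
clock: 36.25
tcp_pos: [0.512, -0.326, 0.2717]
tool_rot: [[0.985, 0.17, -0.0], [0.17, -0.985, 0.0], [0.0, -0.0, -1.0]]
ft_force: [-0.1, 0.5, -0.5]
gripper_width: 0.0151
grip_force: 39.5
```

Call:
{"name": "servo_tool", "arguments": {
  "plan": [
    [[0,0,0.8,0,10],[0,0,0.8,0,10],[0,0,0.6,0,10],[0,0,0,0,10]]
  ]
}}

```text
clock: 36.75
tcp_pos: [0.5122, -0.3261, 0.2707]
tool_rot: [[0.985, 0.17, 0.001], [0.17, -0.985, -0.001], [0.001, 0.001, -1.0]]
ft_force: [-2.2, 1.5, 10.9]
gripper_width: 0.0156
grip_force: 40.8
```

It met the floor at the expected height (TCP 0.2707). I'll relax the press, open and withdraw.

Call:
{"name": "servo_tool", "arguments": {
  "plan": [
    [[0,0,-1,0,10],[0,0,0,0,10],[0,0,0,0,20],[0,0,0,0,30],[0,0,0,0,50],[0,0,0,0,50],[0,0,0,0,50],[0,0,-12,0,50],[0,0,-12,0,50],[0,0,-12,0,50],[0,0,-20,0,50],[0,0,-20,0,50],[-20,0,0,0,50],[-20,0,0,0,50],[0,0,0,0,50],[0,0,0,0,50]]
  ]
}}

```text
clock: 38.75
tcp_pos: [0.4728, -0.3327, 0.3467]
tool_rot: [[0.985, 0.17, 0.001], [0.17, -0.985, 0.0], [0.001, -0.0, -1.0]]
ft_force: [0.7, -0.5, 0.3]
gripper_width: 0.0503
grip_force: 0.0
```

```bash
python3 - <<'E'
from h import *
a=shot("wrist")
s=shot("scene"); c=cv2.resize(s[130:290,170:430],None,fx=2.4,fy=2.4,interpolation=cv2.INTER_CUBIC)
w=cv2.resize(a,(288,216)); o=np.zeros((384+216,624,3),np.uint8); o[:384]=c[:384,:624]; o[384:,:288]=w
cv2.imwrite("pics/end.png",o[...,::-1])
for cam in("scene","wrist"):
    print(cam,"exp tab",proj(cam,(.512,-.3258,.113)),"exp foot",proj(cam,(.512,-.3258,.01)))
    for n in("filter_1_tab","filter_1"):
        for r in spotter.tip_of(cam,n)[:4]: print(n,np.round(r["xy"],1),round(r["confidence"],2))
E
```

```text
scene exp tab [215.3931 155.7933] exp foot [224.3631 190.6876]
filter_1_tab [212.9 157.1] 0.8
filter_1 [221.8 192.5] 0.69
filter_1 [331.6 236.6] 0.6
filter_1 [293.7 217.5] 0.59
wrist exp tab [317.7968 194.2926] exp foot [317.6792 176.7781]
filter_1_tab [318.1 196.7] 0.71
filter_1_tab [102.3 115.6] 0.36
filter_1 [318.2 178.6] 0.87
filter_1 [105.6 115.9] 0.72
```

View pics/end.png

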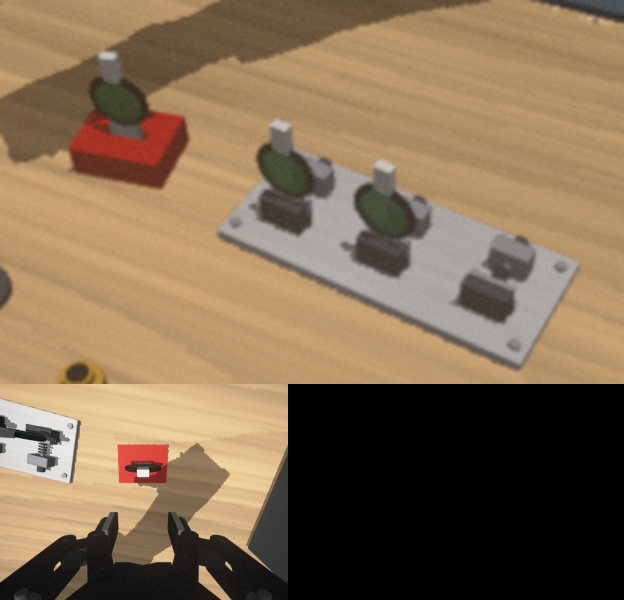

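The final picture shows the filter upright in the red stand at composite (115,105). The left clip is empty and the other two filters are untouched. The gripper is clear.

```bash
python3 -c "
from station import ticket; print(ticket.job_done())"
```

```text
the job is handed in; nothing more can be done
None
```

The left clip was the slack one; its filter now stands upright, foot fully down, in the red stand's slot, the two firm filters were rocked and left in place, and the job is handed in at about 39 s.

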